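Load a roll of sealing film into the bench dispenser

TASK

Load the full roll of sealing film into the bench dispenser: push its sprung pin into the small end cup, compress the spring, swing the roll down level between the cups, and let the spring carry the fixed stub home into the large cup, so that the roll hangs in both cups. Be gentle with the cups and do not drive the pin hard against its stop. Leave the used-up roll and everything else on the bench where it is.

Things in the scene. Friction and masses are not known exactly. Their poses are not given: they have to be found in the camera images.
- dispenser: Fixed film dispenser, 116 x 206 mm, 81 mm high. Origin: on the bench, mid-base; x to its back, y along the roll axis to the small cup, z up. Tear bar at the front, top 36 mm up. A yoke's two uprights carry facing end cups, axis along y at x = 0, 66 mm up. The yoke was clamped anywhere up to 6 mm either way along y, both cups together; this is NOT measured: feel for it. It stays put in the job.
- small_cup (a point): Centre of the small cup's rim as it would be with the yoke in mid-position (y = +70 mm, 66 mm up; the real rim is within 6 mm along y). The cup opens towards -y, 7 mm deep (bottom at y = +77 mm), bore 13 mm at the bottom flaring to 21 mm at the rim, outside 27 mm. It takes the sprung pin; the stub is too thick for it. Axes as the dispenser's.
- large_cup (a point): Centre of the large cup's rim, again for the yoke in mid-position (y = -59 mm, 66 mm up). It opens towards +y, 7 mm deep (bottom at y = -66 mm), bore 18 mm flaring to 24 mm, outside 30 mm. It takes the stub. The rims are 129 mm apart, the bottoms 143 mm. Tops of cups and uprights are 81 mm up; the gap between them is open above. Axes as the dispenser's.
- film_roll: The full roll of sealing film on its spindle, loose, about 0.22 kg: white cylinder 44 mm thick, 100 mm long, with a grey hexagonal flange (50 mm across flats, 58 over corners, 4 mm thick) at each end. It lies on a flat of the flanges. Origin: mid-roll on its axis, 25 mm up when lying; y along the spindle to the sprung pin. Loaded, the origin is on the cup axis or up to 3 mm lower.
- pin_root (a point): Where the sprung pin leaves the full roll's flange (54 mm from the roll's origin along +y; it does not move with the pin). The steel pin, 10 mm thick with a round nose (radius 4 mm), stands out 26 mm when free (tip 80 mm from the origin) and slides in 13 mm at most, then stops dead. Its spring yields at 5 N and takes 0.45 N more per mm (10.9 N at the stop). Collar 4 mm long, 15 mm thick.
- stub_tip (a point): Tip of the full roll's fixed stub (14 mm thick, 12 mm long) on the axis, 66 mm from the origin along -y. With the pin on the bottom of the small cup it must be pressed in more than 10 mm (of its 13) for the stub to pass the large cup's rim; loaded, it is still in by 3 mm. Over 30 N between roll and dispenser (both cups added; 13 N when loaded) damages the cups.
- used_roll: The used-up roll, to be left alone: the same spindle and flanges, but the film on it is only 26 mm in diameter. Origin and axes as for the full roll.
- film_box: Carton of sealing film, 55 x 115 x 55 mm, a bystander. Origin: middle of its underside.
- timer: Bench timer, 22 x 66 x 58 mm, a bystander. Origin: middle of its underside.
- marker_black: Marker pen lying on the bench, 13 x 138 x 13 mm (long along its y), a bystander. Origin: middle of its underside.
- forceps: Forceps lying on the bench, 14 x 126 x 8 mm (long along y), a bystander. Origin: middle of the underside.
- petri_c: Small petri dish, 60 mm in diameter, 16 mm high, a bystander. Origin: middle of its underside.
- plate_b: White well plate, 85 x 128 x 14 mm, a bystander. Origin: middle of its underside.
Not all that is in view belongs to the job. What is shaped like the film_roll but red is not meant.

How it is judged:
By the outcome, as a careful person would: the job done as asked, in the order asked, and still so for the second after the job is handed in, with the robot touching nothing.
It also fails if it takes over 48 s, if anything falls off the work surface, if the arm or the gripper's body presses on something with over 40 N, if the wrist force passes 120 N, or if a joint passes its speed limit or range.

ROBOT

A 6-joint arm with a two-finger parallel gripper is mounted at the origin on a cart in front of the work surface, level with it; the furniture and walls round the work are solid. World frame = base frame: x ahead of the robot, y to its left, z up, the work surface at z = 0. Lengths are in m, angles in rad, forces in N, time in s.
With the tool pointing down it reaches from about 0.35 to 0.85 m from the base axis. Payload 8.1 kg.
Tool frame: the origin (TCP) lies at the centre of the arm's flange, where the gripper is bolted on; the fingertips stand 186 mm ahead of it and the grasp point (between the pads) lies 167 mm ahead of it; z points along the fingers, y is the line along which they close (so a half turn about z gives the same grasp; the last joint's range is limited). The gripper opens to 93 mm and grips with 3 to 60 N. Pads are 15 mm wide; open, the fingers measure 128 mm over their backs; the gripper's body (75 mm by 188 mm) begins 65 mm behind the grasp point.
Start: joints at [1.227, 0.13, 1.488, -0, 1.523, -0.085], TCP at [0.154, 0.58, 0.405] pointing down, gripper open.
Joint ranges: [-2.96, 2.96], [-0.89, 2.26], [0.02, 2.5], [-1.34, 4.48], [0, 2.73], [-2.66, 2.66]. Speed limits (rad/s): [2.39, 2.39, 2.79, 3.14, 3.14, 3.14].

INTERFACE

Orientations are given as a rotation vector (axis times angle).
In Python, from plant import robot gives the robot as it stands.
- The arm moves only by the tool apply_moves, never from a script. Its argument "series" is a list of rows, each a list of 2 entries, a list of its own where there are three numbers: the shift along the tool's x, y, z in mm, then the turn, a rotation vector about the tool's x, y, z in rad. A call has 1 to 12 rows; each row shifts and turns the commanded pose from where the row before left it, along the tool's axes as they then stand; what a row does not reach is not made up. A row lasts 1/12 s, in which the tool goes at most 41.7 mm and 7.16 degrees, less where a joint would pass 70% of its speed; a pose out of reach is approached as far as the arm can. A call is refused whole if a number of a shift passes 41.7 or a number of a turn 0.125, either way. A call with a gripper value outside its range is refused whole. "claw" is the opening, from 0 (shut) to 1 (fully open), set as the call begins (left out, the last holds). The fingers move at their own pace and stop on an object; "newtons" is the grip in N (left out, the last holds). Time passes only in rows, so rows that do not move let the fingers close. It gives the time, the measured TCP pose, the force, the opening and the grip force at its end, in the units of the state.
- robot.read_state(): the state, without advancing time (a new reading comes with each control period).
- robot.read_camera(name): name is "scene" or "top" or "wrist"; returns (picture, depth): 400x640x3 uint8, blue, green, red; 400x640 float32, m along the optical axis (not along the pixel's ray), 0 where there is no reading.
- robot.calibration(name): a dict with "fx", "fy", "cx", "cy" (pixels), "D" ([k1, k2, p1, p2, k3] as OpenCV has them; the pictures are not rectified), "extrinsics" (4x4, takes a point from world to camera coordinates). Camera axes: x right, y down, z forward; pixel columns grow to the right and rows downward; lengths in m; the calibration is good to about 2 mm. A picture is of the moment at which its call begins: read the wrist's pose just before it. calibration takes no time and is no camera call; for the wrist camera it gives the pose at the moment of the call.
- robot.close_job(): hands the job in; it is judged then, once.
The state is a dict: "t": time; "q": joint angles; "dq": joint speeds; "joint_torque": joint torques, N m; "tool_pos": TCP position; "orientation": TCP orientation; "force": force on the tool from outside, world axes, zero at the start; "wrist_torque": the same for the moment, N m; "opening": finger opening in m; "gripper_force": force on a finger pad.
Only numpy, scipy, OpenCV 4.12 (cv2) and the standard library are available. Lean on these libraries where they do the work, as an engineer would, in place of code of your own. Each camera call takes 0.05 s, during which the arm holds its last target. There are 200 camera calls.

## Working session

There is one attempt and no reset: what is moved stays moved. The work goes in short steps, Python scripts to look and compute and a tool call to move; the robot and the scene stay as the last step left them, time stands still between calls to the robot, and variables do not carry over. Pictures are saved under pics/ and viewed, at most 10 in all, crops included, and the job is handed in when it is done.

Besides the shell and the picture viewer there is one more tool, called after "Request:" by a JSON object that holds its "method" and its "body". apply_moves: Moves the arm, as the interface text tells. Its arguments: {"type":"object","properties":{"series":{"type":"array"},"claw":{"type":"number"},"newtons":{"type":"number"}},"required":["series"]}

```bash
mkdir -p pics; ls; python3 - <<'E'
from plant import robot
import cv2,numpy as np
s=robot.read_state();print(s)
for n in("top","scene"):
    p,d=robot.read_camera(n);cv2.imwrite(f"pics/{n}0.png",p);np.savez(f"{n}0.npz",p=p,d=d);print(n,robot.calibration(n))
E
```

```text
pics
{'t': 0.0, 'q': array([ 1.22662425e+00,  1.31154449e-01,  1.48926389e+00, -8.77879777e-09,
        1.52299449e+00, -8.54390504e-02]), 'dq': array([ 0.0015757 , -0.0003983 , -0.00203536,  0.00082301, -0.00158006,
       -0.00070965]), 'joint_torque': array([-2.18042594e-03, -5.59831131e+01, -4.91763425e+01,  7.67257274e-02,
        3.50305438e-02, -1.79870635e-04]), 'tool_pos': array([0.15343838, 0.57981593, 0.4036996 ]), 'orientation': array([-4.05234018e-01, -3.11495496e+00,  2.79307582e-03]), 'force': array([0.8219212 , 0.30350262, 0.25013777]), 'wrist_torque': array([-0.00120411, -0.00354137,  0.02333331]), 'gripper_force': 0.0, 'opening': 0.09271958501765563}
top {'fx': 386.8203953389061, 'fy': 386.8203953389061, 'cx': 315.84857424973524, 'cy': 199.24710123292095, 'D': array([-0.03561098,  0.        ,  0.        ,  0.        ,  0.        ]), 'extrinsics': array([[-0.01510894, -0.99962199,  0.02296952,  0.01920889],
       [-0.98535729,  0.01098364, -0.17014809,  0.52975076],
       [ 0.16983148, -0.02520394, -0.98515077,  1.202023  ],
       [ 0.        ,  0.        ,  0.        ,  1.        ]])}
scene {'fx': 432.8559352932176, 'fy': 432.8559352932176, 'cx': 315.0997411833963, 'cy': 201.7127411299413, 'D': array([0.02607524, 0.        , 0.        , 0.        , 0.        ]), 'extrinsics': array([[ 0.67270331, -0.73960521,  0.02131654, -0.34182106],
       [-0.29098964, -0.29093623, -0.9114171 ,  0.20735998],
       [ 0.68029059,  0.60691041, -0.41093122,  1.24216352],
       [ 0.        ,  0.        ,  0.        ,  1.        ]])}
```

View pics/top0.png

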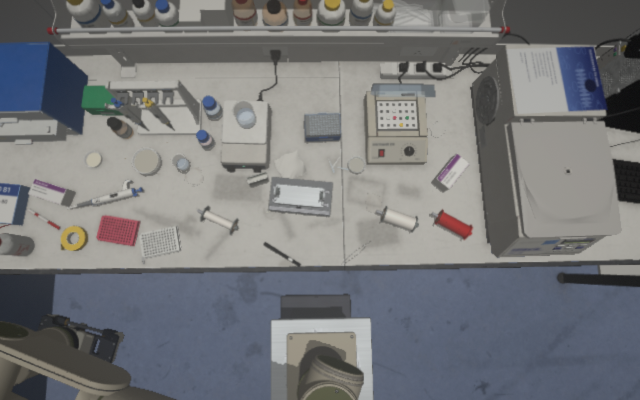

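View pics/scene0.png

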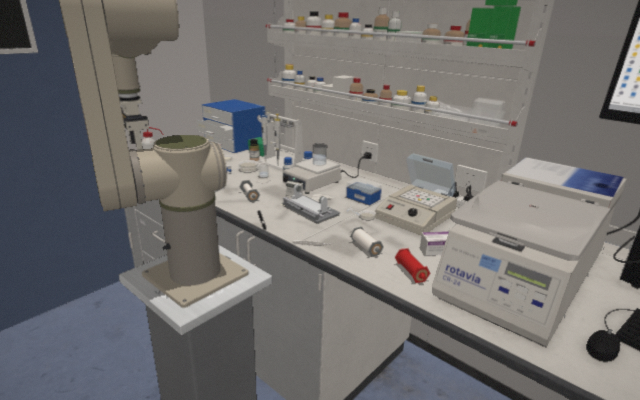

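Top view: white rolls are at (218,220), thin with wide flanges, so the used one, and at (398,219), thick. A red one is at (453,224), not meant. The dispenser is at (301,196). The full roll should be the one at (398,219), and I'll confirm it in an enlarged crop.

```bash
cat > h.py <<'E'
import numpy as np,cv2
from plant import robot
def ray(c,uv):
    K=np.array([[c['fx'],0,c['cx']],[0,c['fy'],c['cy']],[0,0,1]])
    n=cv2.undistortPoints(np.array(uv,float).reshape(-1,1,2),K,c['D'])[:,0]
    E=c['extrinsics'];R,t=E[:3,:3],E[:3,3]
    return -R.T@t, np.c_[n,np.ones(len(n))]@R
def plane(c,uv,z):
    o,d=ray(c,uv);return o+d*((z-o[2])/d[:,2])[:,None]
def cloud(c,d):
    v,u=np.nonzero(d>0);o,r=ray(c,np.c_[u,v]);P=np.full(d.shape+(3,),np.nan);P[v,u]=o+r*d[v,u][:,None];return P
def proj(c,P):
    K=np.array([[c['fx'],0,c['cx']],[0,c['fy'],c['cy']],[0,0,1]]);E=c['extrinsics']
    return cv2.projectPoints(np.array(P,float).reshape(-1,1,3),cv2.Rodrigues(E[:3,:3])[0],E[:3,3],K,c['D'])[0][:,0]
E
python3 - <<'E'
from h import *
p=np.load('top0.npz')['p'];q=np.load('scene0.npz')['p']
a=cv2.resize(p[165:265,190:480],None,fx=2.75,fy=2.75,interpolation=2)
b=cv2.resize(q[170:290,230:440],None,fx=2.6,fy=2.6,interpolation=2)
m=np.zeros((a.shape[0]+b.shape[0],800,3),np.uint8);m[:a.shape[0],:a.shape[1]]=a[:,:800];m[a.shape[0]:,:b.shape[1]]=b
print(m.shape);cv2.imwrite('pics/c1.png',m)
c=robot.calibration('top');d=np.load('top0.npz')['d'];P=cloud(c,d)
for (u,v) in [(398,219),(218,220),(301,196),(320,240),(453,224)]: print(u,v,P[v,u])
E
```

```text
(587, 800, 3)
398 219 [ 0.46258529 -0.25126199  0.04468116]
218 220 [0.46754765 0.3270258  0.03559899]
301 196 [0.5449166  0.06027614 0.02426961]
320 240 [ 0.40189813 -0.00057902 -0.00229473]
453 224 [ 0.44351155 -0.42826644  0.0488163 ]
```

View pics/c1.png

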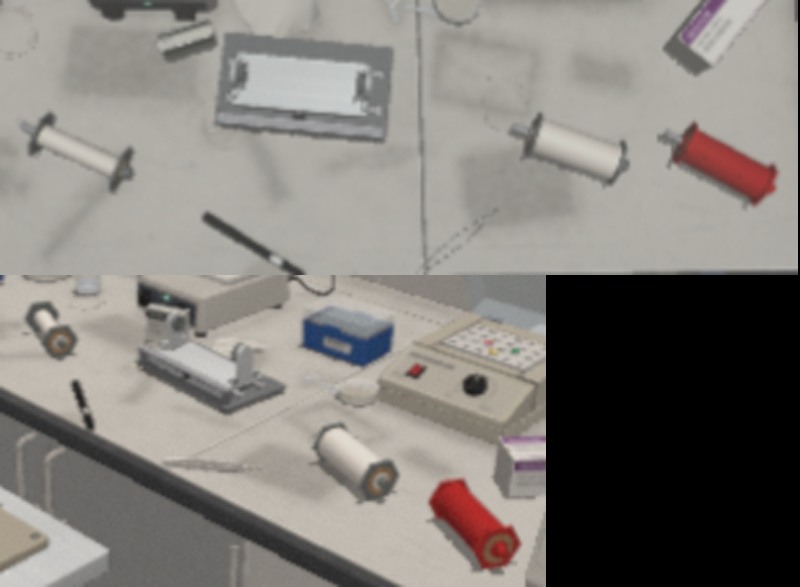

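The crop confirms it: the thick white cylinder at top (398,219) is the full roll, with its pin pointing left and up at (376,212) and its stub at (418,223). The one at (218,220) is the thin used roll, and (453,224) is the red one. The dispenser's tear bar is on the robot side, so dispenser x is about world +x and y about world +y.

```bash
cat >> h.py <<'E'
from scipy.spatial.transform import Rotation as Ro
def delta(pos,R):
    s=robot.read_state();R0=Ro.from_rotvec(s['orientation']).as_matrix()
    print('t',s['t'],'tcp',s['tool_pos'],'d_mm',np.round(R0.T@(pos-s['tool_pos'])*1000,1),'rv',np.round(Ro.from_matrix(R0.T@R).as_rotvec(),3))
def down(yx,tilt=0):
    # tool x along yaw direction yx(rad, world), z down, tilt>0: tool x dips down
    x=np.array([np.cos(yx)*np.cos(tilt),np.sin(yx)*np.cos(tilt),-np.sin(tilt)]);y0=np.cross([0,0,-1.],[np.cos(yx),np.sin(yx),0])
    return np.c_[x,y0,np.cross(x,y0)]
E
python3 - <<'E'
from h import *
c=robot.calibration('top');D=np.load('top0.npz');P=cloud(c,D['d']);p=D['p']
hsv=cv2.cvtColor(p,cv2.COLOR_BGR2HSV)
# roll
sub=np.zeros(p.shape[:2],bool);sub[203:238,370:428]=1
m=sub&(P[...,2]>0.012);X=P[m];print('roll n',len(X),X[:,2].max())
xy=X[:,:2].astype(np.float32);(ce,sz,an)=cv2.minAreaRect(xy*1000);print(ce,sz,an)
w=X[X[:,2]>0.036];mu=w.mean(0);v=np.linalg.svd(w[:,:2]-mu[:2])[2][0];print('top pts mean',mu,'dir',v,np.degrees(np.arctan2(v[1],v[0])),np.ptp((w[:,:2]-mu[:2])@v))
# dispenser
sub[:]=0;sub[170:225,262:340]=1
for lo,hi in((.006,.03),(.03,.045),(.055,.1)):
    m=sub&(P[...,2]>lo)&(P[...,2]<hi);X=P[m]
    n,l=cv2.connectedComponents(m.astype(np.uint8))
    print(lo,hi)
    for i in range(1,n):
        Y=P[l==i]
        if len(Y)>8:print(' ',len(Y),Y.min(0).round(4),Y.max(0).round(4),Y.mean(0).round(4))
m=sub&(P[...,2]>.006);print(cv2.minAreaRect((P[m][:,:2]*1000).astype(np.float32)))
# base rect by pixel mask: darker than bench
E
```

```text
roll n 515 0.0541326965652289
(466.89129638671875, -251.11550903320312) (143.08201599121094, 55.26408767700195) 70.64979553222656
top pts mean [ 0.46369888 -0.25758179  0.04350826] dir [0.34183901 0.93975853] 70.0110436244704 0.11804367594772047
0.006 0.03
  72 [0.6111 0.0462 0.0061] [0.637  0.1001 0.029 ] [0.6248 0.0698 0.0138]
  1725 [ 0.4787 -0.0436  0.006 ] [0.6137 0.1697 0.03  ] [0.5503 0.0621 0.019 ]
  12 [0.593  0.1693 0.0067] [0.6011 0.19   0.0295] [0.5966 0.18   0.0177]
0.03 0.045
  9 [0.528  0.1416 0.0311] [0.5404 0.1478 0.041 ] [0.5345 0.1455 0.0367]
  243 [ 0.4825 -0.0267  0.0307] [0.5116 0.1642 0.0424] [0.4963 0.068  0.0358]
0.055 0.1
  30 [0.5959 0.1713 0.0551] [0.6187 0.185  0.0628] [0.6075 0.1789 0.0587]
  46 [0.54   0.1316 0.0564] [0.565  0.1482 0.0811] [0.5515 0.1397 0.0737]
  46 [ 0.5248 -0.0132  0.0572] [0.5514 0.0031 0.0842] [ 0.537  -0.0053  0.0756]
((546.2780151367188, 70.92890930175781), (181.45143127441406, 238.02171325683594), 0.09373552352190018)
```

```bash
cat >> h.py <<'E'
def rows(wps,ns,start=None):
    """wps list of (pos,R), ns rows each; prints tool-frame rows (rounded), tracking rounding"""
    s=robot.read_state()
    p,R=start if start else (s['tool_pos'].copy(),Ro.from_rotvec(s['orientation']).as_matrix())
    out=[]
    for (P1,R1),n in zip(wps,ns):
        p0,R0=p.copy(),R.copy();rv=Ro.from_matrix(R0.T@R1).as_rotvec()
        for k in range(1,n+1):
            pt=p0+(P1-p0)*k/n;Rt=R0@Ro.from_rotvec(rv*k/n).as_matrix()
            d=np.round(R.T@(pt-p)*1000,1);r=np.round(Ro.from_matrix(R.T@Rt).as_rotvec(),4)
            out.append([d.tolist(),r.tolist()]);p=p+R@d/1000;R=R@Ro.from_rotvec(r).as_matrix()
    print('t',s['t'],'rows',len(out))
    for i in range(0,len(out),12):print(str(out[i:i+12]).replace(' ',''))
E
python3 - <<'E'
from h import *
s=robot.read_state();R=Ro.from_rotvec(s['orientation']).as_matrix();E=robot.calibration('wrist')['extrinsics']
print('cam in tool',R.T@(-E[:3,:3].T@E[:3,3]-s['tool_pos']),'fwd',R.T@E[2,:3],robot.calibration('wrist')['fx'])
Rd=down(np.radians(84.3))
rows([(np.array([.36,.33,.41]),down(np.radians(118))),(np.array([.48,.07,.41]),Rd)],[10,10])
E
```

```text
cam in tool [ 0.07512053 -0.0011528   0.01989851] fwd [-2.71892520e-01 -4.19166347e-04  9.62327534e-01] 305.7589755666308
t 0.1 rows 20
[[[-26.4,-18.9,-0.6],[-0.0002,0.0001,0.0823]],[[-27.8,-16.6,-0.6],[-0.0001,0.0,0.0824]],[[-29.1,-14.3,-0.6],[-0.0002,0.0001,0.0823]],[[-30.1,-11.8,-0.6],[-0.0002,0.0,0.0823]],[[-31.1,-9.4,-0.6],[-0.0002,0.0001,0.0823]],[[-31.7,-6.7,-0.6],[-0.0001,0.0,0.0824]],[[-32.2,-4.1,-0.6],[-0.0002,0.0001,0.0823]],[[-32.3,-1.5,-0.7],[-0.0002,0.0001,0.0823]],[[-32.4,1.2,-0.6],[-0.0001,0.0,0.0824]],[[-32.2,3.9,-0.6],[-0.0002,0.0001,0.0823]],[[-28.6,-1.6,-0.0],[-0.0,-0.0,0.0588]],[[-28.6,0.1,-0.0],[-0.0,-0.0,0.0588]]]
[[[-28.6,1.7,-0.0],[-0.0,-0.0,0.0588]],[[-28.4,3.5,-0.0],[-0.0,-0.0,0.0589]],[[-28.2,5.1,-0.0],[-0.0,-0.0,0.0588]],[[-27.8,6.7,-0.0],[-0.0,-0.0,0.0588]],[[-27.4,8.4,-0.0],[-0.0,-0.0,0.0588]],[[-26.9,10.0,-0.0],[-0.0,-0.0,0.0588]],[[-26.2,11.5,-0.0],[-0.0,-0.0,0.0588]],[[-25.5,13.0,-0.0],[-0.0,-0.0,0.0589]]]
```

Request:
{"method": "apply_moves", "body": {"series": [[[-26.4, -18.9, -0.6], [0, 0, 0.0823]], [[-27.8, -16.6, -0.6], [0, 0, 0.0824]], [[-29.1, -14.3, -0.6], [0, 0, 0.0823]], [[-30.1, -11.8, -0.6], [0, 0, 0.0823]], [[-31.1, -9.4, -0.6], [0, 0, 0.0823]], [[-31.7, -6.7, -0.6], [0, 0, 0.0824]], [[-32.2, -4.1, -0.6], [0, 0, 0.0823]], [[-32.3, -1.5, -0.7], [0, 0, 0.0823]], [[-32.4, 1.2, -0.6], [0, 0, 0.0824]], [[-32.2, 3.9, -0.6], [0, 0, 0.0823]], [[-28.6, -1.6, 0], [0, 0, 0.0588]], [[-28.6, 0.1, 0], [0, 0, 0.0588]]], "claw": 1}}

```text
t: 1.1
tool_pos: [0.3847, 0.2768, 0.4104]
orientation: [-1.778, -2.59, 0.001]
force: [0.3, 0.4, -0.4]
opening: 0.0927
gripper_force: 0.0
```

Request:
{"method": "apply_moves", "body": {"series": [[[-28.6, 1.7, 0], [0, 0, 0.0588]], [[-28.4, 3.5, 0], [0, 0, 0.0589]], [[-28.2, 5.1, 0], [0, 0, 0.0588]], [[-27.8, 6.7, 0], [0, 0, 0.0588]], [[-27.4, 8.4, 0], [0, 0, 0.0588]], [[-26.9, 10, 0], [0, 0, 0.0588]], [[-26.2, 11.5, 0], [0, 0, 0.0588]], [[-25.5, 13, 0], [0, 0, 0.0589]], [[0, 0, 0], [0, 0, 0]], [[0, 0, 0], [0, 0, 0]]]}}

```text
t: 1.93
tool_pos: [0.4803, 0.069, 0.4103]
orientation: [-2.331, -2.105, 0.001]
force: [0.1, 0.2, -0.6]
opening: 0.0927
gripper_force: 0.0
```

```bash
python3 - <<'E'
from h import *
s=robot.read_state();print(s['t'],s['tool_pos'],s['orientation'],s['q'])
c=robot.calibration('wrist');p,d=robot.read_camera('wrist');cv2.imwrite('pics/w1.png',p)
import pickle;pickle.dump((c,p,d),open('w1.pkl','wb'))
E
```

```text
1.9333 [0.48025769 0.06904417 0.41030271] [-2.33113166e+00 -2.10486414e+00  1.25801062e-03] [ 3.70284580e-02 -1.86576552e-01  1.78911969e+00  9.25591824e-05
  1.54017213e+00  1.38951547e-01]
```

View pics/w1.png

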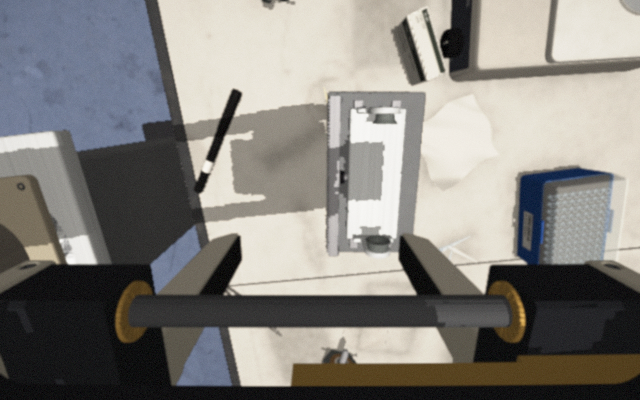

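The wrist view shows the dispenser base at (328–425, 92–255), with the small cup at the top (382,110), the large cup at (377,243) and the tear bar on the left, the robot side.

```bash
python3 - <<'E'
from h import *
import pickle
c,p,d=pickle.load(open('w1.pkl','rb'));P=cloud(c,d)
print('bench z',np.nanmedian(P[120:220,430:490,2]),np.nanmedian(P[40:90,300:380,2]))
box=np.zeros(d.shape,bool);box[85:262,322:432]=1
m=box&(P[...,2]>.004)&(P[...,2]<.045);n,l,st,_=cv2.connectedComponentsWithStats(m.astype(np.uint8));i=1+st[1:,4].argmax()
r=cv2.minAreaRect((P[l==i][:,:2]*1000).astype(np.float32));print('base',r, st[i])
for lo in(.05,.07,.076):
  m=box&(P[...,2]>lo)&(P[...,2]<.1);n,l,st,_=cv2.connectedComponentsWithStats(m.astype(np.uint8))
  for i in range(1,n):
    if st[i,4]>8:
        Y=P[l==i];print(lo,st[i],'mean',Y.mean(0).round(4),'mid',((Y.min(0)+Y.max(0))/2).round(4),np.ptp(Y,0).round(4),'zmax',Y[:,2].max())
# base by colour edge lines: dark grey
g=cv2.cvtColor(p,cv2.COLOR_BGR2GRAY);print(g[170,315:435:4],g[100,315:435:4])
m=(box&(g<150)).astype(np.uint8);m=cv2.morphologyEx(m,cv2.MORPH_OPEN,np.ones((3,3)))
E
```

```text
bench z 0.0013844572823049628 -2.4044572977804934e-05
base ((552.7735595703125, 61.72955322265625), (212.56129455566406, 134.57313537597656), 85.36476135253906) [  323    87   109   170 13945]
0.05 [368 107  33  17 424] mean [0.5513 0.1359 0.0752] mid [0.5539 0.1351 0.066 ] [0.0302 0.0175 0.0319] zmax 0.08196520256170492
0.05 [362 236  29  22 528] mean [ 0.5372 -0.008   0.07  ] mid [ 0.5382 -0.0093  0.0661] [0.0309 0.019  0.0314] zmax 0.08178200583179895
0.07 [372 107  29  17 380] mean [0.5523 0.1358 0.0765] mid [0.5538 0.1351 0.076 ] [0.0277 0.0175 0.0118] zmax 0.08196520256170492
0.07 [365 241  26  17 312] mean [ 0.5369 -0.0094  0.0772] mid [ 0.5378 -0.0093  0.0759] [0.0286 0.0189 0.0117] zmax 0.08178200583179895
0.076 [376 107  23   7 147] mean [0.5533 0.1399 0.0793] mid [0.5539 0.1399 0.0791] [0.0218 0.0073 0.0058] zmax 0.08196520256170492
0.076 [380 118  15   6  47] mean [0.5528 0.129  0.0774] mid [0.5533 0.1297 0.0781] [0.0137 0.0059 0.0042] zmax 0.0802567332425998
0.076 [369 243  20  15 214] mean [ 0.5379 -0.0097  0.0787] mid [ 0.5381 -0.0097  0.0789] [0.022  0.0181 0.0057] zmax 0.08178200583179895
[140 140 142 103 111 115 126  96  85 158 163 159 162 161 157 156 158 234
 241 242 241 241 139 139 139 136 185 200 199 227] [216 217 211 163 212 213 204 138 146 144 156 170 152 142 143 147 143 145
 145 133 169 169 142 141 139 141 140 135 224 225]
```

```bash
python3 - <<'E'
from h import *
import pickle
c,p,d=pickle.load(open('w1.pkl','rb'))
g=cv2.GaussianBlur(cv2.cvtColor(p,cv2.COLOR_BGR2GRAY),(3,3),0).astype(float)
def fit(side):
    pts=[]
    for v in range(105,246,3):
        a,b=(408,436) if side else (320,336)
        e=np.diff(g[v,a:b]); k=e.argmax() if side else e.argmin()
        pts.append((a+k+.5,v))
    pts=np.array(pts);k=np.ones(len(pts),bool)
    for _ in range(4):
        f=np.polyfit(pts[k,1],pts[k,0],1);r=abs(np.polyval(f,pts[:,1])-pts[:,0]);k=r<max(1,2*np.median(r))
    return f,k.sum()
f,n=fit(1);W=plane(c,[(np.polyval(f,100),100),(np.polyval(f,245),245)],.008);v=W[0]-W[1];print('right edge',n,W[:,:2],np.degrees(np.arctan2(v[1],v[0])))
Rr=down(np.radians(70.3))
rows([(np.array([.466,-.255,.31]),Rr)],[12])
E
```

```text
right edge 44 [[ 0.61367073  0.14612909]
 [ 0.59438424 -0.04019071]] 84.09019855579012
t 1.9833 rows 12
[[[-27.1,1.6,8.4],[-0.0001,-0.0,0.0203]],[[-27.0,2.1,8.3],[-0.0001,-0.0,0.0203]],[[-27.0,2.6,8.4],[-0.0001,-0.0,0.0203]],[[-26.9,3.2,8.3],[-0.0001,-0.0,0.0203]],[[-26.8,3.8,8.4],[-0.0001,-0.0,0.0203]],[[-26.8,4.3,8.3],[-0.0001,-0.0,0.0203]],[[-26.7,4.8,8.4],[-0.0001,-0.0001,0.0204]],[[-26.5,5.4,8.4],[-0.0001,0.0,0.0203]],[[-26.5,5.9,8.3],[-0.0001,0.0,0.0203]],[[-26.3,6.4,8.4],[-0.0001,0.0,0.0203]],[[-26.2,7.0,8.3],[-0.0001,0.0,0.0203]],[[-26.0,7.5,8.4],[-0.0001,0.0,0.0203]]]
```

Request:
{"method": "apply_moves", "body": {"series": [[[-27.1, 1.6, 8.4], [0, 0, 0.0203]], [[-27, 2.1, 8.3], [0, 0, 0.0203]], [[-27, 2.6, 8.4], [0, 0, 0.0203]], [[-26.9, 3.2, 8.3], [0, 0, 0.0203]], [[-26.8, 3.8, 8.4], [0, 0, 0.0203]], [[-26.8, 4.3, 8.3], [0, 0, 0.0203]], [[-26.7, 4.8, 8.4], [0, 0, 0.0204]], [[-26.5, 5.4, 8.4], [0, 0, 0.0203]], [[-26.5, 5.9, 8.3], [0, 0, 0.0203]], [[-26.3, 6.4, 8.4], [0, 0, 0.0203]], [[-26.2, 7, 8.3], [0, 0, 0.0203]], [[-26, 7.5, 8.4], [0, 0, 0.0203]]]}}

```text
t: 2.98
tool_pos: [0.4666, -0.2546, 0.3101]
orientation: [-2.566, -1.811, -0.001]
force: [0.1, 0.8, 0.4]
opening: 0.0935
gripper_force: 0.0
```

Request:
{"method": "apply_moves", "body": {"series": [[[0, 0, 0], [0, 0, 0]], [[0, 0, 0], [0, 0, 0]]]}}

```text
t: 3.15
tool_pos: [0.4663, -0.2544, 0.3097]
orientation: [-2.567, -1.808, 0.001]
force: [-0.4, 1.0, -0.1]
opening: 0.0931
gripper_force: 0.0
```

```bash
python3 - <<'E'
from h import *
import pickle
s=robot.read_state();print(s['t'],s['tool_pos'],s['orientation'],s['force'])
c=robot.calibration('wrist');p,d=robot.read_camera('wrist');cv2.imwrite('pics/w2.png',p)
pickle.dump((c,p,d),open('w2.pkl','wb'))
P=cloud(c,d);m=(P[...,2]>.012)&(P[...,2]<.06);m[260:]=0
n,l,st,ce=cv2.connectedComponentsWithStats(m.astype(np.uint8))
for i in range(1,n):
    if st[i,4]>300:
        X=P[l==i];w=X[X[:,2]>.038];print(st[i],'rect',cv2.minAreaRect((X[:,:2]*1000).astype(np.float32)))
        if len(w)>50:
            mu=w[:,:2].mean(0);v=np.linalg.svd(w[:,:2]-mu)[2][0] if len(w)<4000 else np.linalg.svd((w[:,:2]-mu)[::5])[2][0];print(mu,np.degrees(np.arctan2(v[1],v[0])),np.median(w[:,2]))
E
```

```text
3.15 [ 0.46627259 -0.25443597  0.30971919] [-2.56662283e+00 -1.80838352e+00  5.60089096e-04] [-0.36412838  1.03299017 -0.05132494]
[456   0  64  19 827] rect ((644.6524047851562, -152.35618591308594), (12.96757984161377, 49.71764373779297), 70.18694305419922)
[  497     0   131   247 19919] rect ((670.2250366210938, -261.0138854980469), (45.787452697753906, 200.14312744140625), 1.6614551544189453)
[ 0.66625744 -0.25159067] -89.25528980971706 0.05175161879282428
[ 288  117   67  143 5995] rect ((469.16357421875, -248.349853515625), (130.95127868652344, 57.18859100341797), 69.93911743164062)
[ 0.4678449  -0.25239489] -110.02095148002654 0.04529732762078609
```

View pics/w2.png

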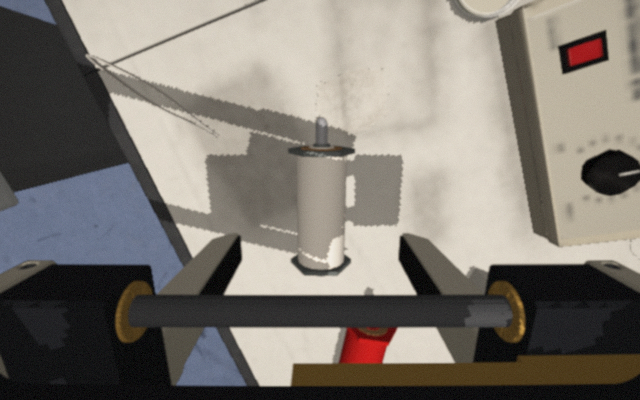

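The wrist view shows the full roll at (321,205) with its pin tip at (321,116), pin flange at (321,151) and stub flange at (321,265). The red roll is well clear at (370,345).

```bash
python3 - <<'E'
from h import *
import pickle
c,p,d=pickle.load(open('w2.pkl','rb'));P=cloud(c,d)
a=np.radians(70);ax=np.array([np.cos(a),np.sin(a)]);pe=np.array([ax[1],-ax[0]])
tip=plane(c,[(321,116)],.025)[0];print('tip',tip,'origin from tip',tip[:2]-.08*ax)
W=P[117:260,288:355].reshape(-1,3);W=W[(W[:,2]>.012)&(W[:,2]<.06)]
s=(W[:,:2]-[.466,-.2544])@ax;t=(W[:,:2]-[.466,-.2544])@pe
f=W[:,2]>.0475;h,e=np.histogram(s[f],bins=np.arange(-.07,.09,.004));print(list(zip((e[:-1]*1000).round(),h)))
b=(abs(s)<.035)&(W[:,2]>.036);print('perp film mid',(t[b].min()+t[b].max())/2,t[b].mean(),np.percentile(t[b],[1,99]))
b=(s>.06)&(s<.078);print('pin perp',np.median(t[b]),b.sum())
for ss in (-.03,-.015,0,.015,.03):
    b=(abs(s-ss)<.008)&(W[:,2]>.025);A=np.c_[2*t[b],2*W[b,2],np.ones(b.sum())];x=np.linalg.lstsq(A,t[b]**2+W[b,2]**2,rcond=None)[0];print(ss,'circ t,z,r',x[0],x[1],np.sqrt(x[2]+x[0]**2+x[1]**2))
E
```

```text
tip [ 0.49179339 -0.18608035  0.025     ] origin from tip [ 0.46443178 -0.26125576]
[(np.float64(-70.0), np.int64(0)), (np.float64(-66.0), np.int64(0)), (np.float64(-62.0), np.int64(0)), (np.float64(-58.0), np.int64(0)), (np.float64(-54.0), np.int64(0)), (np.float64(-50.0), np.int64(2)), (np.float64(-46.0), np.int64(8)), (np.float64(-42.0), np.int64(6)), (np.float64(-38.0), np.int64(11)), (np.float64(-34.0), np.int64(6)), (np.float64(-30.0), np.int64(8)), (np.float64(-26.0), np.int64(2)), (np.float64(-22.0), np.int64(7)), (np.float64(-18.0), np.int64(5)), (np.float64(-14.0), np.int64(11)), (np.float64(-10.0), np.int64(6)), (np.float64(-6.0), np.int64(9)), (np.float64(-2.0), np.int64(2)), (np.float64(2.0), np.int64(7)), (np.float64(6.0), np.int64(5)), (np.float64(10.0), np.int64(8)), (np.float64(14.0), np.int64(9)), (np.float64(18.0), np.int64(8)), (np.float64(22.0), np.int64(6)), (np.float64(26.0), np.int64(11)), (np.float64(30.0), np.int64(11)), (np.float64(34.0), np.int64(6)), (np.float64(38.0), np.int64(5)), (np.float64(42.0), np.int64(166)), (np.float64(46.0), np.int64(43)), (np.float64(50.0), np.int64(0)), (np.float64(54.0), np.int64(0)), (np.float64(58.0), np.int64(0)), (np.float64(62.0), np.int64(0)), (np.float64(66.0), np.int64(0)), (np.float64(70.0), np.int64(0)), (np.float64(74.0), np.int64(0)), (np.float64(78.0), np.int64(0)), (np.float64(82.0), np.int64(0))]
perp film mid 0.0008079146688098789 0.0010008659896904137 [-0.01726094  0.01929129]
pin perp 0.000916401266422684 158
-0.03 circ t,z,r 0.0010353944597054612 0.0254766162901965 0.021530208814291515
-0.015 circ t,z,r 0.0010231928518283319 0.025521293484718464 0.02146740536195582
0 circ t,z,r 0.0010056097812510922 0.025483739885523535 0.02151927708460388
0.015 circ t,z,r 0.0009723657606023341 0.02548165296413117 0.021511695432733693
0.03 circ t,z,r 0.0009769937940901634 0.025597515336120896 0.021435502309960122
```

```bash
python3 - <<'E'
from h import *
delta(np.array([.4647,-.2608,.193]),down(np.radians(70)))
E
```

```text
t 3.2 tcp [ 0.46653957 -0.25378793  0.310217  ] d_mm [ -7.3   0.7 117.2] rv [-0.001 -0.001  0.007]
```

Request:
{"method": "apply_moves", "body": {"series": [[[-3.4, 0.4, 15], [0, 0, 0.007]], [[-3.5, 0.4, 25], [0, 0, 0]], [[0, 0, 25], [0, 0, 0]], [[0, 0, 25], [0, 0, 0]], [[0, 0, 18], [0, 0, 0]], [[0, 0, 9], [0, 0, 0]], [[0, 0, 0], [0, 0, 0]], [[0, 0, 0], [0, 0, 0]]]}}

```text
t: 3.87
tool_pos: [0.4653, -0.2606, 0.1941]
orientation: [-2.573, -1.803, -0.0]
force: [0.5, -1.1, 0.6]
opening: 0.0928
gripper_force: 0.0
```

Request:
{"method": "apply_moves", "body": {"series": [[[0, 0, 0], [0, 0, 0]], [[0, 0, 0], [0, 0, 0]], [[0, 0, 0], [0, 0, 0]], [[0, 0, 0], [0, 0, 0]], [[0, 0, 0], [0, 0, 0]], [[0, 0, 0], [0, 0, 0]], [[0, 0, 0], [0, 0, 0]], [[0, 0, 0], [0, 0, 0]]], "claw": 0.3, "newtons": 45}}

```text
t: 4.53
tool_pos: [0.4647, -0.2615, 0.1935]
orientation: [-2.574, -1.8, 0.0]
force: [-2.3, 0.5, 1.9]
opening: 0.0446
gripper_force: 0.7
```

```bash
cat >> h.py <<'E'
YAW=np.radians(84.1);M=np.array([.5464,.0635]);OT=np.array([.0007,0,.168])
def rp(s,th,c=0,z=66.5,lat=0,ot=OT):
    """TCP pose for pin tip at s mm along axis, height z mm, tilt th deg, compression c"""
    R=down(YAW,np.radians(th));a=np.array([np.cos(YAW),np.sin(YAW)])
    tip=np.r_[M+a*s/1000+np.array([a[1],-a[0]])*lat/1000,z/1000]
    o=tip-R[:,0]*(80-c)/1000
    return o-R@ot,R
E
python3 - <<'E'
from h import *
R=down(np.radians(70));p=robot.read_state()['tool_pos']
a=rp(52,24,z=120);print(a[0])
rows([(np.array([.4645,-.2613,.30]),R),a],[6,14])
E
```

```text
[0.55119102 0.10986174 0.30629928]
t 4.5333 rows 20
[[[0.0,-0.0,-17.7],[-0.0,-0.0,-0.0002]],[[0.1,-0.1,-17.8],[-0.0,-0.0,-0.0002]],[[-0.0,-0.0,-17.7],[-0.0001,-0.0,-0.0002]],[[0.0,-0.1,-17.8],[0.0,-0.0,-0.0002]],[[0.0,-0.0,-17.7],[-0.0,-0.0,-0.0002]],[[0.1,-0.1,-17.8],[-0.0,-0.0,-0.0002]],[[27.0,-3.2,-0.4],[-0.0037,-0.0298,-0.0173]],[[27.1,-2.8,-1.3],[-0.0037,-0.0297,-0.0173]],[[27.0,-2.3,-2.1],[-0.0037,-0.0298,-0.0174]],[[27.0,-1.9,-2.9],[-0.0036,-0.0298,-0.0173]],[[27.0,-1.3,-3.7],[-0.0037,-0.0297,-0.0173]],[[26.8,-0.9,-4.5],[-0.0037,-0.0298,-0.0173]]]
[[[26.7,-0.3,-5.3],[-0.0037,-0.0298,-0.0174]],[[26.6,0.1,-6.1],[-0.0037,-0.0298,-0.0173]],[[26.3,0.5,-6.9],[-0.0037,-0.0297,-0.0173]],[[26.1,1.1,-7.6],[-0.0036,-0.0298,-0.0173]],[[25.8,1.5,-8.5],[-0.0037,-0.0298,-0.0173]],[[25.6,2.1,-9.1],[-0.0037,-0.0297,-0.0174]],[[25.2,2.5,-10.0],[-0.0037,-0.0298,-0.0173]],[[24.9,2.9,-10.6],[-0.0037,-0.0298,-0.0173]]]
```

Request:
{"method": "apply_moves", "body": {"series": [[[0, 0, 0], [0, 0, 0]], [[0, 0, 0], [0, 0, 0]], [[0, 0, 0], [0, 0, 0]]]}}

```text
t: 4.78
tool_pos: [0.4648, -0.2615, 0.1935]
orientation: [-2.574, -1.8, 0.0]
force: [-0.5, 0.1, 0.7]
opening: 0.0428
gripper_force: 45.0
```

Request:
{"method": "apply_moves", "body": {"series": [[[0, 0, -17.7], [0, 0, 0]], [[0.1, -0.1, -17.8], [0, 0, 0]], [[0, 0, -17.7], [0, 0, 0]], [[0, -0.1, -17.8], [0, 0, 0]], [[0, 0, -17.7], [0, 0, 0]], [[0.1, -0.1, -17.8], [0, 0, -0.001]], [[27, -3.2, -0.4], [-0.0037, -0.0298, -0.0173]], [[27.1, -2.8, -1.3], [-0.0037, -0.0297, -0.0173]], [[27, -2.3, -2.1], [-0.0037, -0.0298, -0.0174]], [[27, -1.9, -2.9], [-0.0036, -0.0298, -0.0173]], [[27, -1.3, -3.7], [-0.0037, -0.0297, -0.0173]], [[26.8, -0.9, -4.5], [-0.0037, -0.0298, -0.0173]]]}}

```text
t: 5.78
tool_pos: [0.5016, -0.1009, 0.3025]
orientation: [2.375, 1.855, -0.203]
force: [0.5, -0.3, -2.1]
opening: 0.0428
gripper_force: 45.0
```

Request:
{"method": "apply_moves", "body": {"series": [[[26.7, -0.3, -5.3], [-0.0037, -0.0298, -0.0174]], [[26.6, 0.1, -6.1], [-0.0037, -0.0298, -0.0173]], [[26.3, 0.5, -6.9], [-0.0037, -0.0297, -0.0173]], [[26.1, 1.1, -7.6], [-0.0036, -0.0298, -0.0173]], [[25.8, 1.5, -8.5], [-0.0037, -0.0298, -0.0173]], [[25.6, 2.1, -9.1], [-0.0037, -0.0297, -0.0174]], [[25.2, 2.5, -10], [-0.0037, -0.0298, -0.0173]], [[24.9, 2.9, -10.6], [-0.0037, -0.0298, -0.0173]], [[0, 0, 0], [0, 0, 0]], [[0, 0, 0], [0, 0, 0]]]}}

```text
t: 6.62
tool_pos: [0.5512, 0.1114, 0.3054]
orientation: [2.097, 1.897, -0.447]
force: [0.0, -0.8, -2.4]
opening: 0.0436
gripper_force: 45.0
```

```bash
python3 - <<'E'
from h import *
import pickle
delta(*rp(52,24,z=120));s=robot.read_state();print(s['force'],s['wrist_torque'])
o=[]
for n in('wrist','scene','top'):
    c=robot.calibration(n);p,d=robot.read_camera(n);pickle.dump((c,p,d),open(n+'3.pkl','wb'));o.append((c,p))
a=o[0][1][60:400,140:540];b=cv2.resize(o[1][1][130:240,240:380],None,fx=2.8,fy=2.8)
m=np.zeros((400,800,3),np.uint8);m[:340,:400]=a;m[:308,400:792]=b
cv2.imwrite('pics/w3.png',m)
E
```

```text
t 6.6167 tcp [0.55116149 0.11139121 0.30544445] d_mm [-1.7  0.2 -0.2] rv [-0.     0.     0.003]
[ 3.54825516e-05 -7.68434412e-01 -2.35163867e+00] [0.22362454 0.04799359 0.04483387]
```

View pics/w3.png

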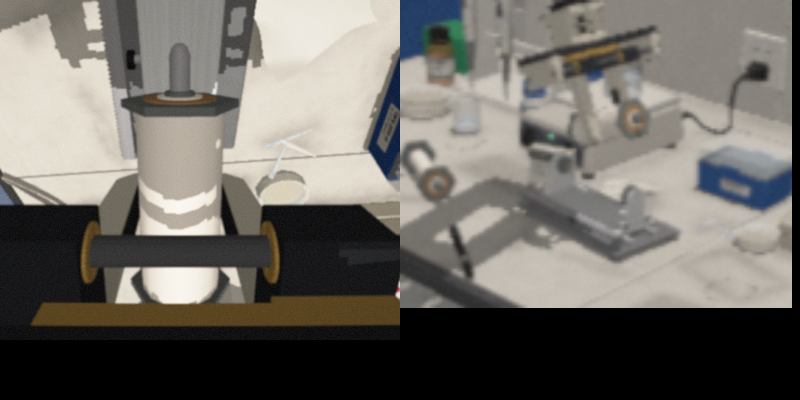

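The roll is held straight in the grip, with the pin tip at wrist pixel (320,105). Next I measure it in the tool frame.

```bash
python3 - <<'E'
from h import *
import pickle
s=robot.read_state();R=Ro.from_rotvec(s['orientation']).as_matrix();t=s['tool_pos']
c,p,d=pickle.load(open('wrist3.pkl','rb'));P=(cloud(c,d)-t)@R*1000
for (v0,v1) in((175,190),(190,210),(210,235),(235,260)):
    X=P[v0:v1,272:368].reshape(-1,3);X=X[(X[:,2]<165)&(X[:,2]>140)&(abs(X[:,1])<20)]
    A=np.c_[2*X[:,1],2*X[:,2],np.ones(len(X))];x=np.linalg.lstsq(A,X[:,1]**2+X[:,2]**2,rcond=None)[0];print('film x',X[:,0].mean(),'y,z,r',x[0],x[1],np.sqrt(x[2]+x[0]**2+x[1]**2))
X=P[100:155,312:330].reshape(-1,3);X=X[(X[:,2]<172)&(X[:,2]>155)];print('pin x range',np.percentile(X[:,0],[0,2,98,100]),'y',np.median(X[:,1]),'ztop',np.percentile(X[:,2],3))
b=(X[:,0]>62)&(X[:,0]<76);print(np.percentile(X[b,2],[2,50]),np.median(X[b,1]))
W=plane(c,[(320,104)],0);o,dd=ray(c,[(320,104.)]);o=(o-t)@R*1000;dd=dd@R;k=(168-o[2])/dd[0,2];print('tip via ray at z168',o+dd[0]*k)
# refine cups w/ top+wrist1 : dispenser axis from w1 circle fits
c,p,d=pickle.load(open('w1.pkl','rb'));P=cloud(c,d);a=np.array([np.cos(YAW),np.sin(YAW)]);n=np.array([a[1],-a[0]])
for nm,sl in(('small',np.s_[100:126,362:404]),('large',np.s_[232:262,355:398])):
    X=P[sl].reshape(-1,3);X=X[(X[:,2]>.056)&(X[:,2]<.09)];S=(X[:,:2]-M)@a*1000;T=(X[:,:2]-M)@n*1000
    print(nm,'s',np.percentile(S,[0,1,5,50,95,99,100]).round(1),'t',np.percentile(T,[0,2,50,98,100]).round(1))
    for q in np.arange(np.floor(S.min()),S.max(),2):
        b=(S>=q)&(S<q+2)
        if b.sum()>10:print('  ',q,b.sum(),'t',T[b].min().round(1),T[b].max().round(1),'zmax',X[b,2].max().round(4))
E
```

```text
film x 48.43573359162457 y,z,r 0.049410476855369576 163.05575509358448 17.941675256354333
film x 40.401009354447176 y,z,r 0.10966984189532895 167.96867410247503 21.318871102467497
film x 29.83939042557322 y,z,r 0.16815759385391757 167.93300626989839 21.313798833295824
film x 17.580403789928013 y,z,r 0.23276791136601085 167.88273848861712 21.299016359055535
pin x range [58.79610487 59.21100391 80.78143022 81.69575082] y 0.3700460307328363 ztop 161.92760180883016
[162.6827331  164.28497961] 0.7683467640494148
tip via ray at z168 [ 81.24630074   0.29020765 168.        ]
small s [64.  64.2 64.4 73.  78.9 79.6 79.6] t [-15.6 -15.   -2.9  11.6  14.8]
   64.0 50 t -13.1 10.3 zmax 0.0803
   66.0 44 t -11.6 9.5 zmax 0.0783
   68.0 41 t -10.4 8.2 zmax 0.0781
   70.0 48 t -10.1 8.3 zmax 0.0764
   72.0 58 t -14.9 12.5 zmax 0.0812
   74.0 62 t -15.3 12.4 zmax 0.0817
   76.0 64 t -15.6 14.8 zmax 0.0818
   78.0 52 t -15.0 13.2 zmax 0.082
large s [-81.9 -80.9 -80.  -72.3 -65.8 -65.3 -64.8] t [-15.6 -14.9  -1.8  12.2  14.7]
   -82.0 23 t -15.5 12.1 zmax 0.0807
   -80.0 45 t -15.6 14.7 zmax 0.0817
   -78.0 58 t -15.5 11.7 zmax 0.0818
   -76.0 72 t -14.8 12.9 zmax 0.081
   -74.0 54 t -12.5 9.4 zmax 0.0791
   -72.0 56 t -12.8 10.7 zmax 0.079
   -70.0 55 t -12.8 10.0 zmax 0.0806
   -68.0 73 t -14.3 14.1 zmax 0.0806
   -66.0 48 t -14.8 13.3 zmax 0.0817
```

```bash
sed -i 's/OT=np.array(.*/OT=np.array([.0012,.0002,.168])/' h.py; python3 - <<'E'
from h import *
rows([rp(52,24,z=80),rp(52,24),rp(60,24)],[4,4,4])
E
```

```text
t 6.7667 rows 12
[[[4.1,-0.0,9.0],[-0.0002,0.0,-0.0002]],[[4.1,-0.1,8.9],[-0.0003,0.0,-0.0001]],[[4.0,0.0,9.0],[-0.0002,0.0001,-0.0002]],[[4.1,-0.0,9.0],[-0.0003,-0.0,-0.0001]],[[1.4,-0.0,3.1],[0.0,-0.0,-0.0]],[[1.4,-0.0,3.0],[0.0,-0.0,-0.0]],[[1.3,-0.0,3.1],[0.0,-0.0,-0.0]],[[1.4,-0.0,3.1],[0.0,-0.0,-0.0]],[[1.8,-0.0,-0.8],[0.0,-0.0,-0.0]],[[1.9,-0.0,-0.8],[0.0,-0.0,-0.0]],[[1.8,-0.0,-0.8],[0.0,-0.0,-0.0]],[[1.8,-0.0,-0.9],[0.0,-0.0,-0.0]]]
```

Request:
{"method": "apply_moves", "body": {"series": [[[4.1, 0, 9], [0, 0, 0]], [[4.1, -0.1, 9], [0, 0, 0]], [[4, 0, 9], [0, 0, 0]], [[4.1, 0, 9], [0, 0, 0]], [[1.4, 0, 3.1], [0, 0, 0]], [[1.4, 0, 3.1], [0, 0, 0]], [[1.3, 0, 3.1], [0, 0, 0]], [[1.4, 0, 3.1], [0, 0, 0]], [[0, 0, 0], [0, 0, 0]], [[0, 0, 0], [0, 0, 0]]]}}

```text
t: 7.6
tool_pos: [0.5513, 0.1102, 0.2533]
orientation: [2.099, 1.893, -0.446]
force: [-0.0, -0.9, -1.9]
opening: 0.0431
gripper_force: 45.0
```

```bash
cat >> h.py <<'E'
def tipstate():
    s=robot.read_state();R=Ro.from_rotvec(s['orientation']).as_matrix();a=np.array([np.cos(YAW),np.sin(YAW)]);n=np.array([a[1],-a[0]])
    tip=s['tool_pos']+R@(OT+[.08,0,0]);d=tip[:2]-M;f=s['force']
    print('t',s['t'],'tip s,lat,z',np.round([d@a*1000,d@n*1000,tip[2]*1000],2),'tilt',np.degrees(np.arcsin(-R[2,0])).round(2),'F s,lat,z',np.round([f[:2]@a,f[:2]@n,f[2]],2),'M',s['wrist_torque'].round(2))
E
python3 - <<'E'
from h import *
import pickle
tipstate();
for n in('wrist','scene'):
    c=robot.calibration(n);p,d=robot.read_camera(n);pickle.dump((c,p,d),open(n+'4.pkl','wb'))
    if n=='wrist':a=p[40:340,170:470]
    else:b=cv2.resize(p[140:240,265:365],None,fx=4,fy=4)
m=np.zeros((400,700,3),np.uint8);m[:300,:300]=a;m[:400,300:]=b;cv2.imwrite('pics/w4.png',m)
E
```

```text
t 7.6 tip s,lat,z [52.8   0.28 66.77] tilt 24.0 F s,lat,z [-0.89  0.05 -1.88] M [ 0.27  0.03 -0.02]
```

View pics/w4.png

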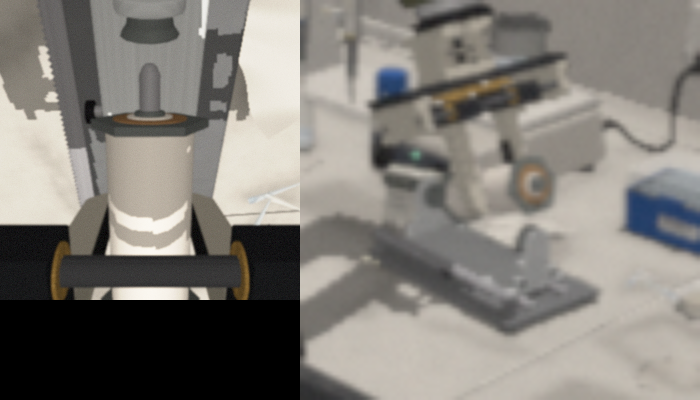

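The pin (crop (149,63)) is in line with the small cup (crop (149,28)), and the stub end clears the large cup. Now I advance along the cup axis.

Request:
{"method": "apply_moves", "body": {"series": [[[1.83, 0, -0.81], [0, 0, 0]], [[1.83, 0, -0.81], [0, 0, 0]], [[1.83, 0, -0.81], [0, 0, 0]], [[1.83, 0, -0.81], [0, 0, 0]], [[1.83, 0, -0.81], [0, 0, 0]], [[0.91, 0, -0.41], [0, 0, 0]], [[0.91, 0, -0.41], [0, 0, 0]], [[0, 0, 0], [0, 0, 0]], [[0, 0, 0], [0, 0, 0]]]}}

```text
t: 8.45
tool_pos: [0.5524, 0.1221, 0.2531]
orientation: [2.099, 1.894, -0.446]
force: [-0.4, 0.3, -1.5]
opening: 0.0431
gripper_force: 45.0
```

```bash
python3 -c "
from h import *
tipstate()"
```

```text
t 8.45 tip s,lat,z [64.75  0.16 66.62] tilt 24.01 F s,lat,z [ 0.22 -0.43 -1.51] M [ 0.24 -0.    0.03]
```

Request:
{"method": "apply_moves", "body": {"series": [[[0.91, 0, -0.41], [0, 0, 0]], [[0.91, 0, -0.41], [0, 0, 0]], [[0.91, 0, -0.41], [0, 0, 0]], [[0, 0, 0], [0, 0, 0]]]}}

```text
t: 8.78
tool_pos: [0.5528, 0.1252, 0.2532]
orientation: [2.099, 1.893, -0.446]
force: [-0.8, 0.7, -2.6]
opening: 0.0428
gripper_force: 45.0
```

Request:
{"method": "apply_moves", "body": {"series": [[[0.91, 0, -0.41], [0, 0, 0]], [[0, 0, 0], [0, 0, 0]]]}}

```text
t: 8.95
tool_pos: [0.5529, 0.1262, 0.2532]
orientation: [2.099, 1.893, -0.446]
force: [-0.3, -0.4, -2.0]
opening: 0.0436
gripper_force: 45.0
```

Request:
{"method": "apply_moves", "body": {"series": [[[0.91, 0, -0.41], [0, 0, 0]], [[0, 0, 0], [0, 0, 0]]]}}

```text
t: 9.12
tool_pos: [0.5529, 0.1272, 0.2532]
orientation: [2.099, 1.894, -0.446]
force: [-1.0, 1.2, -1.4]
opening: 0.0431
gripper_force: 45.0
```

```bash
python3 -c "
from h import *
tipstate()"
```

```text
t 9.1167 tip s,lat,z [69.86  0.16 66.67] tilt 24.0 F s,lat,z [ 1.13 -1.16 -1.42] M [ 0.23  0.02 -0.04]
```

Request:
{"method": "apply_moves", "body": {"series": [[[0.91, 0, -0.41], [0, 0, 0]], [[0, 0, 0], [0, 0, 0]]]}}

```text
t: 9.28
tool_pos: [0.553, 0.1282, 0.2532]
orientation: [2.099, 1.894, -0.446]
force: [0.3, -0.9, -0.9]
opening: 0.0434
gripper_force: 45.0
```

Request:
{"method": "apply_moves", "body": {"series": [[[0.91, 0, -0.41], [0, 0, 0]], [[0, 0, 0], [0, 0, 0]]]}}

```text
t: 9.45
tool_pos: [0.5532, 0.1292, 0.2532]
orientation: [2.099, 1.894, -0.446]
force: [-0.3, 0.3, -1.3]
opening: 0.0428
gripper_force: 45.0
```

```bash
python3 -c "
from h import *
tipstate()"
```

```text
t 9.45 tip s,lat,z [71.86  0.2  66.7 ] tilt 24.0 F s,lat,z [ 0.26 -0.37 -1.33] M [ 0.24 -0.    0.04]
```

Request:
{"method": "apply_moves", "body": {"series": [[[0.91, 0, -0.41], [0, 0, 0]], [[0, 0, 0], [0, 0, 0]]]}}

```text
t: 9.62
tool_pos: [0.5533, 0.1299, 0.2532]
orientation: [2.099, 1.893, -0.447]
force: [0.0, -1.9, -1.3]
opening: 0.0432
gripper_force: 45.0
```

```bash
python3 -c "
from h import *
tipstate()"
```

```text
t 9.6167 tip s,lat,z [72.47  0.21 66.74] tilt 24.04 F s,lat,z [-1.86  0.23 -1.29] M [-0.05  0.14  0.03]
```

Request:
{"method": "apply_moves", "body": {"series": [[[0.91, 0, -0.41], [0, 0, 0]], [[0, 0, 0], [0, 0, 0]]]}}

```text
t: 9.78
tool_pos: [0.5534, 0.1306, 0.2533]
orientation: [2.099, 1.893, -0.448]
force: [-0.5, -5.7, 0.6]
opening: 0.0432
gripper_force: 45.0
```

```bash
python3 -c "
from h import *
tipstate()"
```

```text
t 9.7833 tip s,lat,z [73.09  0.23 66.78] tilt 24.07 F s,lat,z [-5.73  0.07  0.58] M [-0.64  0.15 -0.02]
```

Contact is felt at s≈72.3 mm, where the force steps to about 6 N. Next I pivot about the nose centre, compressing first.

```bash
cat >> h.py <<'E'
B=72.5
def np_(th,c,z=66.7,lat=.2,ds=0):
    """nose centre held 4 mm before cup bottom"""
    t=np.radians(th);return rp(B-4+4*np.cos(t)+ds,th,c,z-4*np.sin(t),lat)
def nstate():
    tipstate();s=robot.read_state();R=Ro.from_rotvec(s['orientation']).as_matrix();a=np.array([np.cos(YAW),np.sin(YAW)])
    o=s['tool_pos']+R@OT;u=R[:,0]
    c=76-(B-4-(o[:2]-M)@a*1000)/(u[:2]@a);zn=(o[2]+u[2]*(76-c)/1000)*1000
    print('compression',round(c,2),'nose z',round(zn,2),'F axial',round(s['force']@u,2),'perp',round(s['force']@R[:,2],2))
E
python3 -c "
from h import *
nstate();rows([np_(24,5),np_(14,10)],[6,6])"
```

```text
t 9.7833 tip s,lat,z [73.09  0.23 66.78] tilt 24.07 F s,lat,z [-5.73  0.07  0.58] M [-0.64  0.15 -0.02]
compression 1.02 nose z 68.83 F axial -5.47 perp 1.81
t 9.7833 rows 12
[[[0.8,-0.0,0.3],[-0.0,0.0002,-0.0001]],[[0.7,-0.0,0.4],[-0.0001,0.0002,-0.0]],[[0.8,-0.0,0.3],[-0.0,0.0002,-0.0001]],[[0.8,-0.0,0.4],[-0.0001,0.0002,-0.0001]],[[0.8,-0.0,0.3],[0.0,0.0002,-0.0]],[[0.7,-0.0,0.3],[-0.0,0.0002,-0.0001]],[[-3.9,-0.0,2.4],[-0.0,0.0291,0.0]],[[-3.9,-0.0,2.2],[-0.0,0.0291,0.0]],[[-4.0,-0.0,2.2],[-0.0,0.0291,0.0]],[[-4.0,-0.0,2.0],[-0.0,0.0291,0.0]],[[-4.1,-0.0,1.9],[-0.0,0.0291,0.0]],[[-4.2,-0.0,1.8],[-0.0,0.0291,0.0]]]
```

Request:
{"method": "apply_moves", "body": {"series": [[[0.8, 0, 0.3], [0, 0, 0]], [[0.7, 0, 0.4], [0, 0, 0]], [[0.8, 0, 0.3], [0, 0, 0]], [[0.8, 0, 0.4], [0, 0, 0]], [[0.8, 0, 0.3], [0, 0, 0]], [[0.7, 0, 0.3], [0, 0.001, 0]], [[0, 0, 0], [0, 0, 0]]]}}

```text
t: 10.37
tool_pos: [0.5538, 0.1338, 0.2497]
orientation: [2.1, 1.893, -0.446]
force: [-0.3, -5.8, 1.4]
opening: 0.0429
gripper_force: 45.0
```

```bash
python3 -c "
from h import *
nstate();rows([np_(14,10)],[7])"
```

```text
t 10.3667 tip s,lat,z [76.49  0.39 63.24] tilt 24.02 F s,lat,z [-5.84  0.29  1.41] M [-0.85  0.19 -0.01]
compression 4.75 nose z 66.8 F axial -5.91 perp 1.09
t 10.3667 rows 7
[[[-3.3,-0.0,2.1],[0.0,0.025,-0.0001]],[[-3.3,-0.0,1.9],[0.0,0.025,-0.0001]],[[-3.4,-0.1,1.9],[0.0,0.025,-0.0]],[[-3.4,0.0,1.8],[0.0,0.0249,-0.0001]],[[-3.5,0.0,1.7],[0.0,0.025,-0.0001]],[[-3.5,-0.0,1.6],[0.0,0.025,-0.0001]],[[-3.5,-0.0,1.6],[0.0,0.025,-0.0001]]]
```

Request:
{"method": "apply_moves", "body": {"series": [[[-3.3, 0, 2.1], [0, 0.025, 0]], [[-3.3, 0, 1.9], [0, 0.025, 0]], [[-3.4, 0, 1.9], [0, 0.025, 0]], [[-3.4, 0, 1.8], [0, 0.025, 0]], [[-3.5, 0, 1.7], [0, 0.025, 0]], [[-3.5, 0, 1.6], [0, 0.025, 0]], [[-3.5, 0, 1.6], [0, 0.025, 0]], [[0, 0, 0], [0, 0, 0]]]}}

```text
t: 11.03
tool_pos: [0.5509, 0.106, 0.2458]
orientation: [2.204, 1.985, -0.27]
force: [-1.2, -8.6, 0.7]
opening: 0.0437
gripper_force: 45.0
```

```bash
python3 -c "
from h import *
nstate();rows([np_(12,11.8)],[4])"
```

```text
t 11.0333 tip s,lat,z [81.04  0.4  63.22] tilt 13.95 F s,lat,z [-8.73 -0.32  0.73] M [-1.36  0.28  0.03]
compression 8.92 nose z 66.34 F axial -8.65 perp 1.4
t 11.0333 rows 4
[[[-0.7,-0.0,0.5],[-0.0001,0.0085,-0.0003]],[[-0.8,-0.1,0.5],[-0.0001,0.0085,-0.0004]],[[-0.7,-0.0,0.5],[-0.0,0.0086,-0.0003]],[[-0.7,-0.0,0.4],[-0.0001,0.0085,-0.0003]]]
```

Request:
{"method": "apply_moves", "body": {"series": [[[-0.7, 0, 0.5], [0, 0.0085, 0]], [[-0.7, 0, 0.5], [0, 0.0085, 0]], [[-0.7, 0, 0.5], [0, 0.0085, 0]], [[-0.6, 0, 0.4], [0, 0.0085, 0]], [[0, 0, 0], [0, 0, 0]], [[0, 0, 0], [0, 0, 0]]]}}

```text
t: 11.53
tool_pos: [0.5506, 0.1033, 0.2445]
orientation: [2.222, 2.002, -0.236]
force: [-0.8, -9.3, 0.3]
opening: 0.0431
gripper_force: 45.0
```

```bash
cat >> h.py <<'E'
def held(fn):
    """roll axis in tool frame from the wrist camera"""
    s=robot.read_state();R=Ro.from_rotvec(s['orientation']).as_matrix();t=s['tool_pos'];c=robot.calibration('wrist');p,d=robot.read_camera('wrist')
    P=(cloud(c,d)-t)@R*1000;Q=P[170:262,272:368].reshape(-1,3);Q=Q[(Q[:,2]<166)&(Q[:,2]>138)&(abs(Q[:,1])<20)]
    for x0,x1 in((12,22),(22,32),(32,44)):
        X=Q[(Q[:,0]>x0)&(Q[:,0]<x1)]
        if len(X)<100:continue
        x=np.linalg.lstsq(np.c_[2*X[:,1],2*X[:,2],np.ones(len(X))],X[:,1]**2+X[:,2]**2,rcond=None)[0];print('film x',X[:,0].mean().round(1),'y,z',x[:2].round(2),'r',np.sqrt(x[2]+x[0]**2+x[1]**2).round(2))
    X=P[90:180,290:350].reshape(-1,3);X=X[(X[:,2]>138)&(X[:,2]<146)&(X[:,0]>44)&(X[:,0]<65)];print('flange top x',np.median(X[:,0]) if len(X) else None,len(X))
    if fn:cv2.imwrite(fn,p)
E
python3 -c "
from h import *
nstate();held('pics/w5.png');nstate()"
```

```text
t 11.5333 tip s,lat,z [84.15  0.34 63.21] tilt 12.11 F s,lat,z [-9.35  0.2   0.26] M [-1.58  0.21 -0.03]
compression 12.01 nose z 66.57 F axial -9.19 perp 1.71
film x 17.0 y,z [  0.22 168.23] r 21.39
film x 27.1 y,z [  0.17 168.18] r 21.36
film x 38.1 y,z [1.6000e-01 1.6807e+02] r 21.27
flange top x 51.64279070684751 657
t 11.5833 tip s,lat,z [84.19  0.35 63.22] tilt 12.12 F s,lat,z [-9.73 -0.26 -0.2 ] M [-1.56  0.22  0.01]
compression 12.04 nose z 66.59 F axial -9.47 perp 2.24
```

```bash
python3 -c "
from h import *
rows([np_(5,12.1),np_(0.4,12.1)],[6,5])"
```

```text
t 11.5833 rows 11
[[[-3.4,-0.0,1.5],[-0.0,0.0207,-0.0001]],[[-3.4,-0.0,1.5],[-0.0001,0.0207,-0.0002]],[[-3.4,-0.1,1.4],[-0.0,0.0207,-0.0001]],[[-3.5,0.0,1.3],[-0.0,0.0207,-0.0002]],[[-3.5,0.0,1.3],[-0.0001,0.0207,-0.0001]],[[-3.5,-0.0,1.2],[-0.0,0.0207,-0.0002]],[[-2.7,-0.0,1.1],[-0.0,0.0161,0.0]],[[-2.6,-0.0,1.2],[-0.0,0.016,0.0]],[[-2.7,-0.0,1.0],[-0.0,0.0161,0.0]],[[-2.7,-0.0,1.0],[-0.0,0.016,0.0]],[[-2.8,-0.0,1.0],[-0.0,0.0161,0.0]]]
```

Request:
{"method": "apply_moves", "body": {"series": [[[-3.4, 0, 1.5], [0, 0.0207, 0]], [[-3.4, 0, 1.5], [0, 0.0207, 0]], [[-3.4, 0, 1.4], [0, 0.0207, 0]], [[-3.5, 0, 1.3], [0, 0.0207, 0]], [[-3.5, 0, 1.3], [0, 0.0207, 0]], [[-3.5, 0, 1.2], [0, 0.0207, 0]], [[0, 0, 0], [0, 0, 0]]]}}

```text
t: 12.17
tool_pos: [0.5483, 0.0811, 0.2393]
orientation: [2.29, 2.063, -0.099]
force: [-1.2, -9.7, -0.5]
opening: 0.0431
gripper_force: 45.0
```

```bash
python3 -c "
from h import *
nstate();held(None);rows([np_(0.4,12.1)],[5])"
```

```text
t 12.1667 tip s,lat,z [84.14  0.28 64.94] tilt 4.94 F s,lat,z [-9.77 -0.19 -0.52] M [-1.68  0.2   0.02]
compression 11.7 nose z 66.29 F axial -9.69 perp 1.36
film x 17.1 y,z [  0.23 168.14] r 21.44
film x 27.0 y,z [  0.18 168.06] r 21.34
film x 38.1 y,z [1.5000e-01 1.6803e+02] r 21.32
flange top x 51.563373930266586 663
t 12.2167 rows 5
[[[-2.6,-0.0,1.1],[-0.0001,0.016,-0.0003]],[[-2.6,-0.0,1.0],[-0.0,0.016,-0.0003]],[[-2.6,-0.0,1.0],[-0.0001,0.016,-0.0002]],[[-2.6,-0.0,1.0],[-0.0001,0.016,-0.0003]],[[-2.6,-0.1,0.9],[-0.0,0.016,-0.0003]]]
```

Request:
{"method": "apply_moves", "body": {"series": [[[-2.6, 0, 1.1], [0, 0.016, 0]], [[-2.6, 0, 1], [0, 0.016, 0]], [[-2.6, 0, 1], [0, 0.016, 0]], [[-2.6, 0, 1], [0, 0.016, 0]], [[-2.6, 0, 0.9], [0, 0.016, 0]], [[0, 0, 0], [0, 0, 0]]]}}

```text
t: 12.72
tool_pos: [0.5469, 0.0681, 0.2348]
orientation: [2.331, 2.1, -0.008]
force: [-1.1, -10.4, -2.1]
opening: 0.0431
gripper_force: 45.0
```

```bash
python3 -c "
from h import *
nstate();held('pics/w6.png')
p,d=robot.read_camera('scene');cv2.imwrite('pics/s6.png',cv2.resize(p[150:250,270:370],None,fx=5,fy=5,interpolation=2))"
```

```text
t 12.7167 tip s,lat,z [84.68  0.24 66.27] tilt 0.38 F s,lat,z [-10.41  -0.    -2.11] M [-1.79  0.21 -0.06]
compression 12.18 nose z 66.37 F axial -10.4 perp 2.18
film x 17.0 y,z [  0.18 168.06] r 21.37
film x 27.0 y,z [1.6000e-01 1.6809e+02] r 21.36
film x 38.1 y,z [1.3000e-01 1.6812e+02] r 21.32
flange top x 51.78922014305249 614
```

View pics/s6.png

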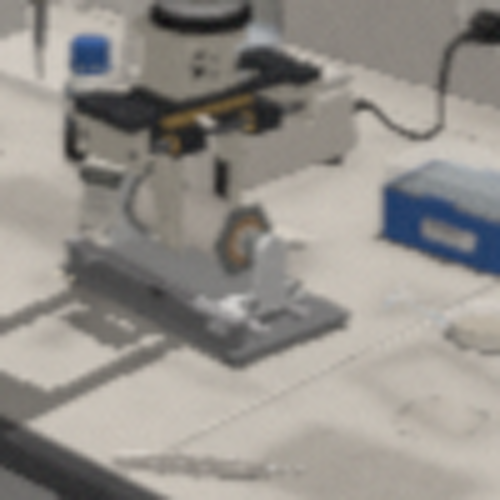

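Level between the cups at (240,240), 10.4 N axial, no vertical load. Now I let the spring carry it back in small steps.

Request:
{"method": "apply_moves", "body": {"series": [[[-1, 0, 0], [0, 0, 0]], [[-1, 0, 0], [0, 0, 0]], [[-1, 0, 0], [0, 0, 0]], [[0, 0, 0], [0, 0, 0]]]}}

```text
t: 13.15
tool_pos: [0.5466, 0.0656, 0.235]
orientation: [2.33, 2.1, -0.008]
force: [-0.6, -9.6, -2.1]
opening: 0.0431
gripper_force: 45.0
```

```bash
python3 -c "
from h import *
nstate()"
```

```text
t 13.15 tip s,lat,z [82.1   0.24 66.43] tilt 0.41 F s,lat,z [-9.66  0.36 -2.14] M [-1.63  0.2  -0.05]
compression 9.6 nose z 66.53 F axial -9.64 perp 2.2
```

Request:
{"method": "apply_moves", "body": {"series": [[[-1, 0, 0], [0, 0, 0]], [[-1, 0, 0], [0, 0, 0]], [[-1, 0, 0], [0, 0, 0]], [[0, 0, 0], [0, 0, 0]]]}}

```text
t: 13.48
tool_pos: [0.5464, 0.0628, 0.2351]
orientation: [2.33, 2.101, -0.008]
force: [-0.5, -7.9, -2.4]
opening: 0.0432
gripper_force: 45.0
```

```bash
python3 -c "
from h import *
nstate();held(None)"
```

```text
t 13.4833 tip s,lat,z [79.32  0.27 66.52] tilt 0.39 F s,lat,z [-7.95  0.3  -2.36] M [-1.42  0.22 -0.04]
compression 6.82 nose z 66.6 F axial -7.94 perp 2.41
film x 17.0 y,z [  0.18 168.12] r 21.36
film x 27.1 y,z [1.4000e-01 1.6813e+02] r 21.31
film x 38.1 y,z [1.5000e-01 1.6822e+02] r 21.34
flange top x 51.86715242430799 630
```

Request:
{"method": "apply_moves", "body": {"series": [[[-1, 0, 0], [0, 0, 0]], [[-1, 0, 0], [0, 0, 0]], [[-0.7, 0, 0], [0, 0, 0]], [[0, 0, 0], [0, 0, 0]]]}}

```text
t: 13.87
tool_pos: [0.5461, 0.0603, 0.2351]
orientation: [2.33, 2.101, -0.007]
force: [-0.9, -7.0, -1.4]
opening: 0.0433
gripper_force: 45.0
```

```bash
python3 -c "
from h import *
nstate()"
```

```text
t 13.8667 tip s,lat,z [76.92  0.24 66.56] tilt 0.37 F s,lat,z [-7.02 -0.17 -1.44] M [-1.25  0.15  0.05]
compression 4.42 nose z 66.61 F axial -7.01 perp 1.49
```

Request:
{"method": "apply_moves", "body": {"series": [[[-0.6, 0, 0], [0, 0, 0]], [[-0.5, 0, 0], [0, 0, 0]], [[0, 0, 0], [0, 0, 0]], [[0, 0, 0], [0, 0, 0]]]}}

```text
t: 14.2
tool_pos: [0.546, 0.0594, 0.2351]
orientation: [2.33, 2.101, -0.007]
force: [-0.3, -7.1, -2.4]
opening: 0.0427
gripper_force: 45.0
```

Request:
{"method": "apply_moves", "body": {"series": [[[0, 0, 0], [0, 0, 0]], [[0, 0, 0], [0, 0, 0]], [[0, 0, 0], [0, 0, 0]], [[0, 0, 0], [0, 0, 0]]], "newtons": 3}}

```text
t: 14.53
tool_pos: [0.5461, 0.0601, 0.2354]
orientation: [2.33, 2.102, -0.005]
force: [-0.2, -3.8, -1.6]
opening: 0.044
gripper_force: 3.0
```

```bash
python3 -c "
from h import *
nstate();held(None)"
```

```text
t 14.5333 tip s,lat,z [76.91  0.3  66.96] tilt 0.28 F s,lat,z [-3.84  0.21 -1.57] M [-0.8   0.1   0.04]
compression 4.41 nose z 67.0 F axial -3.83 perp 1.59
film x 17.1 y,z [  0.18 168.44] r 21.33
film x 27.0 y,z [1.6000e-01 1.6857e+02] r 21.35
film x 38.1 y,z [1.1000e-01 1.6855e+02] r 21.25
flange top x 50.35910772085808 598
```

Request:
{"method": "apply_moves", "body": {"series": [[[0, 0, 0], [0, 0, 0]], [[0, 0, 0], [0, 0, 0]], [[0, 0, 0], [0, 0, 0]], [[0, 0, 0], [0, 0, 0]], [[0, 0, 0], [0, 0, 0]], [[0, 0, 0], [0, 0, 0]], [[0, 0, 0], [0, 0, 0]], [[0, 0, 0], [0, 0, 0]]], "claw": 0.95}}

```text
t: 15.25
tool_pos: [0.546, 0.0602, 0.2353]
orientation: [2.331, 2.102, -0.005]
force: [-0.1, 0.9, 0.2]
opening: 0.0874
gripper_force: 0.0
```

Request:
{"method": "apply_moves", "body": {"series": [[[0, 0, -5], [0, 0, 0]], [[0, 0, -10], [0, 0, 0]], [[0, 0, -20], [0, 0, 0]], [[0, 0, -25], [0, 0, 0]], [[0, 0, -25], [0, 0, 0]], [[0, 0, -25], [0, 0, 0]], [[0, 0, -20], [0, 0, 0]], [[0, 0, 0], [0, 0, 0]], [[0, 0, 0], [0, 0, 0]]]}}

```text
t: 16.0
tool_pos: [0.5466, 0.0608, 0.3678]
orientation: [2.328, 2.1, -0.0]
force: [0.9, 1.0, -0.7]
opening: 0.0884
gripper_force: 0.0
```

```bash
python3 - <<'E'
from h import *
s=robot.read_state();print(s['t'],s['force'],s['tool_pos'])
c=robot.calibration('wrist');p,d=robot.read_camera('wrist');q,_=robot.read_camera('scene')
m=np.zeros((400,800,3),np.uint8);m[:,:400]=p[:,130:530];m[:,400:]=cv2.resize(q[150:250,270:370],None,fx=4,fy=4,interpolation=2);cv2.imwrite('pics/f.png',m)
P=cloud(c,d);a=np.array([np.cos(YAW),np.sin(YAW)]);n=np.array([a[1],-a[0]])
X=P.reshape(-1,3);X=X[~np.isnan(X[:,0])];S=(X[:,:2]-M)@a*1000;T=(X[:,:2]-M)@n*1000;Z=X[:,2]*1000
for s0 in(-35,-20,0,20,35):
    b=(abs(S-s0)<6)&(abs(T)<20)&(Z>68)&(Z<95)
    if b.sum()>50:
        x=np.linalg.lstsq(np.c_[2*T[b],2*Z[b],np.ones(b.sum())],T[b]**2+Z[b]**2,rcond=None)[0];print(s0,'t,z',x[:2].round(2),b.sum())
b=(Z>84)&(Z<95)&(abs(T)<15)&(abs(S)<75)&((abs(S)>40));h,e=np.histogram(S[b&(Z>88)],bins=np.arange(-66,66,2));print([(int(x),int(k)) for x,k in zip(e,h) if k>5])
E
```

```text
16.0 [ 0.8826127   1.00037367 -0.7019816 ] [0.54663708 0.0607747  0.36784283]
-35 t,z [ 0.08 67.51] 511
-20 t,z [2.000e-02 6.723e+01] 529
0 t,z [-1.000e-02  6.698e+01] 572
20 t,z [-0.   66.96] 601
35 t,z [-0.09 66.76] 625
[(-62, 22), (-60, 64), (-58, 90), (-56, 41), (-54, 27), (-52, 22), (-50, 21), (-48, 25), (-46, 22), (-44, 21), (-42, 20), (42, 34), (44, 76), (46, 95)]
```

View pics/f.png

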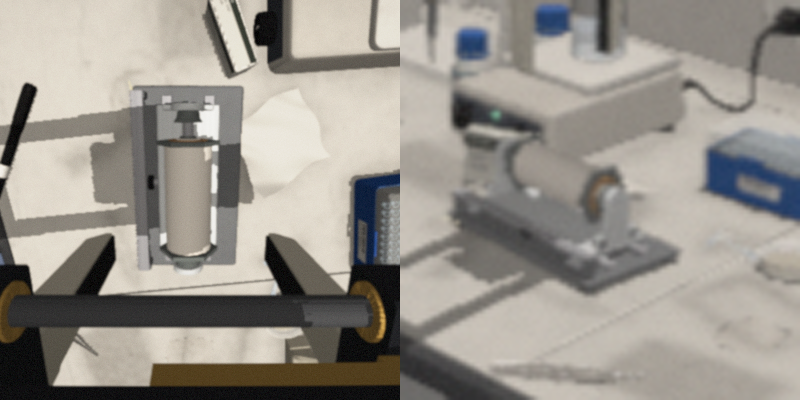

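The roll hangs level in both cups: its axis is about 67 mm up, the stub flange is right by the large cup, and the gripper is clear. Handing in.

```bash
python3 -c "
from plant import robot
print(robot.close_job())"
```

```text
the job is handed in; nothing more can be done
None
```

The full roll is loaded and hangs level in both cups, and I handed the job in at about 16 s. Forces I read stayed near 10 N and the spring reached about 12 of its 13 mm; the arm touched nothing else.

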